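Square up the keepsake boxes on the dresser

TASK

The three square marble boxes on the dresser stand in a ragged row: take the ruler by its handle and push the boxes with its long edge so that they stand side by side in one straight line, fronts flush and squared to each other, about as far apart as they are now. Do not touch the boxes with the gripper or arm, only with the ruler, and finish with the ruler lying flat on the table, let go.

Things in the scene. Friction and masses are not known exactly. Their poses are not given: they have to be found in the camera images.
- ruler: flat aluminium ruler, 360 mm long (y), 80 wide (x), 8 thick, 0.3 kg, both long edges alike, 40 mm from its origin along x. Middle of its top: dark wooden handle rib, 90 mm long (y), 14 wide (x), from 8 to 44 mm above the underside. Origin: centre of the underside, z up. It starts flat at the row's right or left, pointing roughly away from the robot; a hairbrush (not needed) on the other side.
- box_left: square marble box with a brass band, 75 x 75 mm, 40 mm high, 0.3 kg, slides when pushed. Origin: centre of its underside; z up, x to its back (away from the robot), y to the left; at the start turned up to 26 degrees from the robot's axes. The left one (+y) of the row seen from the robot.
- box_middle: square marble box with a brass band, 75 x 75 mm, 40 mm high, 0.3 kg, slides when pushed. Origin: centre of its underside; z up, x to its back (away from the robot), y to the left; at the start turned up to 26 degrees from the robot's axes. The middle one of the row; the others' origins are about 105 mm to either side.
- box_right: square marble box with a brass band, 75 x 75 mm, 40 mm high, 0.3 kg, slides when pushed. Origin: centre of its underside; z up, x to its back (away from the robot), y to the left; at the start turned up to 26 degrees from the robot's axes. The right one (-y) of the row. A closed book (not needed) lies behind the row.
There are look-alikes about, which are no part of the job. Leave any orange or red look-alike of the box_middle alone. Leave any black look-alike of the box_left alone.

How it is judged:
On the way:
1. the ruler pushes against a box ((contact force between ruler and box_left above 0.2 N or contact force between ruler and box_middle above 0.2 N or contact force between ruler and box_right above 0.2 N)), for 0.1 s.
At the end, for the whole second after the job is handed in: the left and right boxes stand within 12 mm of the middle one's line (measured front to back in the middle box's frame), squared to it within 10 degrees and no more than 160 mm from it centre to centre; all three upright, on the table and at rest; the ruler lies flat on the table, handle up, at rest (x of box_left in the frame of box_middle between -0.012 and 0.012 m and angle between the x axis of each of box_left, box_right and the x axis of box_middle, either way round below 0.175 rad and horizontal distance between each of box_left, box_right and box_middle below 0.16 m and x of box_right in the frame of box_middle between -0.012 and 0.012 m and angle between each of box_left, box_middle, box_right, ruler's own z axis and vertical below 0.1 rad and height (world z) of each of box_left, box_middle, box_right, ruler below 0.01 m and linear speed of each of box_left, box_middle, box_right, ruler below 0.02 m/s); the robot touches nothing.
It fails at once if a box is touched by the gripper or arm (contact force between any of the fingers, the arm and box_left above 0.5 N or contact force between any of the fingers, the arm and box_middle above 0.5 N or contact force between any of the fingers, the arm and box_right above 0.5 N).
It also fails if it takes over 40 s, if anything falls off the work surface, if the arm or the gripper's body presses on something with over 40 N, if the wrist force passes 120 N, or if a joint passes its speed limit or range.

ROBOT

A 6-joint arm with a two-finger parallel gripper is mounted at the origin on the work surface. World frame = base frame: x ahead of the robot, y to its left, z up, the work surface at z = 0. Lengths are in m, angles in rad, forces in N, time in s.
With the tool pointing down it reaches from about 0.375 to 0.975 m from the base axis. Payload 3.8 kg.
Tool frame: the origin (TCP) lies on the centre line of the jaws, within the pads' length; the fingertips stand 11 mm ahead of it and the grasp point (between the pads) lies 8 mm behind it; z points along the fingers, y is the line along which they close (so a half turn about z gives the same grasp; the last joint's range is limited). The gripper opens to 88 mm and grips with 3 to 60 N. Pads are 18 mm wide; open, the fingers measure 123 mm over their backs; the gripper's body (75 mm by 187 mm) begins 45 mm behind the grasp point.
Start: joints at [-1.292, 0.264, 1.604, -0, 1.274, -0.037], TCP at [0.21, -0.642, 0.25] pointing down, gripper open.
Joint ranges: [-2.63, 2.63], [-0.94, 2.18], [0.31, 2.57], [-1.31, 4.45], [0, 2.66], [-2.55, 2.55]. Speed limits (rad/s): [2.57, 2.57, 3.14, 3.14, 3.14, 3.14].

INTERFACE

Orientations are given as a rotation vector (axis times angle).
In Python, from bench import goto, servo_line, goto_joints, grip, dwell, inverse_kinematics, get_image, camera_model, IKError, sign_off, current_time_s, current_qpos, current_dq, current_effort, current_eef_pos, current_eef_rot, current_wrist_force, current_wrist_torque, current_width, current_grasp_force gives the robot as it stands. Calls block until the motion is done:
- goto(position, orientation): joint-space move of the TCP to a pose.
- servo_line(position, v=0.15, ori=None, guard=None): straight line of the TCP; ori=None keeps the orientation; v is the mean speed in m/s. With guard (N) it stops when the force on the tool has changed by that much, and returns True; else False.
- goto_joints(angles): joint-space move.
- grip(opening, effort=None): finger opening in m; effort is the grip in N (None keeps the last); returns when the fingers have stopped.
- dwell(seconds).
- inverse_kinematics(position, orientation): joint angles nearest the present ones, or None.
- get_image(name): name is "scene" or "top"; returns the picture (420x560x3 uint8, red, green, blue); there is no depth.
- camera_model(name): a dict with "K" (3x3 intrinsics, pixels), "world_from_camera" (4x4, takes a point from camera to world coordinates). Camera axes: x right, y up, looking along -z (the intrinsics and any distortion apply to the point x, -y, -z); pixel columns grow to the right and rows downward; lengths in m; the calibration is good to about 2 mm. A picture is of the moment at which its call begins. camera_model takes no time and is no camera call.
A pose or a line that the arm cannot do raises IKError and nothing moves.
- sign_off(): hands the job in; it is judged then, once.
Readings, each from a call of its own:
- current_time_s(): time.
- current_qpos(): joint angles.
- current_dq(): joint speeds.
- current_effort(): joint torques, N m.
- current_eef_pos(): TCP position.
- current_eef_rot(): TCP orientation.
- current_wrist_force(): force on the tool from outside, world axes, zero at the start.
- current_wrist_torque(): the same for the moment, N m.
- current_width(): finger opening in m.
- current_grasp_force(): force on a finger pad.
Only numpy, scipy, OpenCV 4.12 (cv2) and the standard library are available. Lean on these libraries where they do the work, as an engineer would, in place of code of your own. Each camera call takes 0.05 s, during which the arm holds its last target. There are 200 camera calls.

## Working session

There is one attempt and no reset: what is moved stays moved. The work goes in short steps, each a Python script; the robot and the scene stay as the last script left them, time stands still between calls to the robot, and variables do not carry over. Pictures are saved under pics/ and viewed, at most 10 in all, crops included, and the job is handed in when it is done.

```bash
ls; mkdir -p pics; python3 - <<'E'
from bench import *
import cv2, numpy as np
for n in ("top","scene"):
    im=get_image(n); cv2.imwrite(f"pics/{n}0.png",im[:,:,::-1]); m=camera_model(n); print(n,{k:np.round(v,4).tolist() if not isinstance(v,str) else v for k,v in m.items()})
print(current_time_s(),current_eef_rot(),current_width())
E
```

```text
pics
top {'K': [[441.1935, 0.0, 278.4832], [0.0, 441.1935, 213.6943], [0.0, 0.0, 1.0]], 'world_from_camera': [[0.0209, 0.9974, -0.0688, 0.5463], [-0.9998, 0.0208, -0.0008, -0.0045], [0.0006, 0.0688, 0.9976, 1.0514], [0.0, 0.0, 0.0, 1.0]]}
scene {'K': [[499.7774, 0.0, 280.1303], [0.0, 499.7774, 206.1016], [0.0, 0.0, 1.0]], 'world_from_camera': [[0.816, -0.4669, 0.3408, 1.0092], [0.5778, 0.6427, -0.5031, -0.5887], [0.0159, 0.6075, 0.7942, 0.9719], [0.0, 0.0, 0.0, 1.0]]}
0.1 [-3.10060363e+00 -4.93652799e-01  4.08215790e-04] 0.08811687944126917
```

View pics/top0.png

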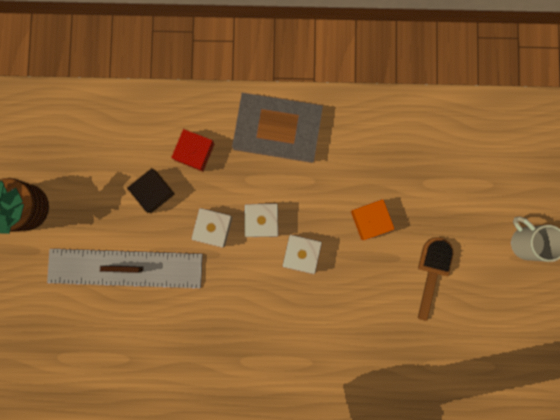

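View pics/scene0.png

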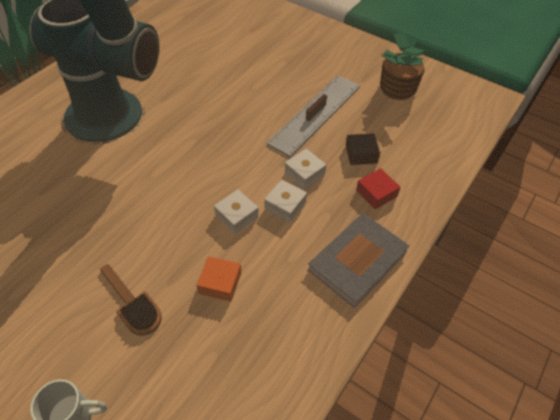

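Top view: white boxes with brass dots at (211,227) left, (261,220) middle and (302,254) right. The look-alikes to leave alone are black (150,190), red (193,150) and orange (374,219). The ruler is at (125,268), its handle at (122,268). The hairbrush is at (435,275) and the book at (278,127).

```bash
cat > h.py <<'E'
from bench import *
import cv2, numpy as np
from scipy.spatial.transform import Rotation as R
def w(px,z,n="top"):
    m=camera_model(n);T=m["world_from_camera"];u=np.linalg.inv(m["K"])@[px[0],px[1],1]
    d=T[:3,:3]@[u[0],-u[1],-u[2]];c=T[:3,3];return (c+d*(z-c[2])/d[2])[:2]
def rect(cnt,z):
    P=np.array([w(p,z) for p in cv2.convexHull(cnt).reshape(-1,2)],np.float32)
    (c,s,a)=cv2.minAreaRect(P);return c,s,a
def boxes(im):
    hsv=cv2.cvtColor(im,cv2.COLOR_RGB2HSV);m=((hsv[...,1]<60)&(hsv[...,2]>110)).astype(np.uint8)
    m=cv2.morphologyEx(m,cv2.MORPH_OPEN,np.ones((3,3)));cs,_=cv2.findContours(m,0,2)
    o=[]
    for c in cs:
        if cv2.contourArea(c)<400: continue
        o.append((cv2.contourArea(c),cv2.boundingRect(c),*[np.round(v,3) for v in rect(c,.04)]))
    return o
E
python3 - <<'E'
from h import *
im=get_image("top")
for o in boxes(im): print(o)
for p in [(100,268),(143,269)]: print('handle',w(p,.044))
for p in [(49,249),(202,253),(201,288),(48,285)]: print('rul',w(p,.008))
for p in [(150,212),(134,188),(172,190)]: print('black',w(p,.0))
for p in [(193,170),(234,155),(314,162)]: print('redbook',w(p,.0))
a=cv2.resize(im[170:310,30:350],None,fx=2.5,fy=2.5,interpolation=cv2.INTER_CUBIC);cv2.imwrite("pics/c1.png",a[:,:,::-1])
for x in (.375,.36,.35,.34,.33,.32,.3):
  for y in (0,-.03):
    print(x,y,[inverse_kinematics([x,y,z],(R.from_euler('z',a)*R.from_euler('x',np.pi)).as_rotvec()) is not None for z in (.023,.08) for a in (np.pi/2,-np.pi/2)])
E
```

```text
(4648.0, (49, 250, 152, 37), array([0.484, 0.344]), array([0.345, 0.075]), np.float64(89.261))
handle [0.48375452 0.39861743]
handle [0.48353169 0.30099548]
rul [0.52349236 0.53533119]
rul [0.52161836 0.17454269]
rul [0.43990371 0.17420784]
rul [0.43941339 0.53291322]
black [0.61637749 0.30330032]
black [0.67324136 0.34400992]
black [0.67032587 0.25274179]
redbook [0.7197472  0.20406898]
redbook [0.75829674 0.10650892]
redbook [ 0.74529012 -0.08658056]
0.375 0 [True, False, True, False]
0.375 -0.03 [True, False, True, False]
0.36 0 [True, False, True, False]
0.36 -0.03 [True, False, True, False]
0.35 0 [True, False, True, False]
0.35 -0.03 [True, False, True, False]
0.34 0 [True, False, True, False]
0.34 -0.03 [True, False, True, False]
0.33 0 [True, False, True, False]
0.33 -0.03 [True, False, True, False]
0.32 0 [True, False, True, False]
0.32 -0.03 [True, False, True, False]
0.3 0 [True, False, True, False]
0.3 -0.03 [True, False, True, False]
```

View pics/c1.png

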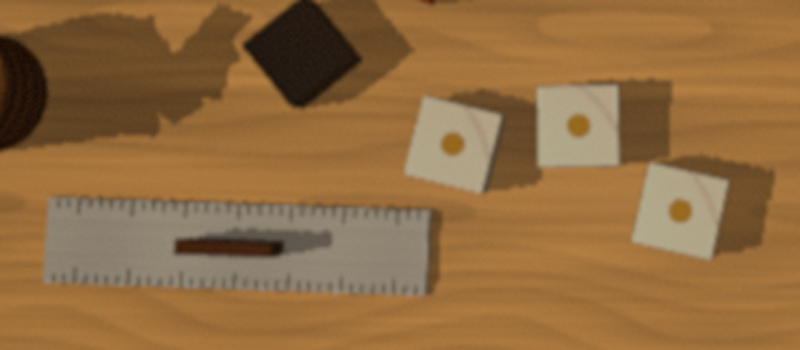

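```bash
cat >> h.py <<'E'
def q(yaw=0): return (R.from_euler('z',np.pi/2+yaw)*R.from_euler('x',np.pi)).as_rotvec()
E
python3 - <<'E'
from h import *
B=dict(left=[(424,97),(502,117),(485,192),(405,175)],mid=[(536,87),(619,85),(620,165),(538,166)],right=[(650,162),(729,180),(712,258),(632,240)])
for k,v in B.items():
    P=np.array([w((a/2.5+30,b/2.5+170),.04) for a,b in v]);d=P[0]-P[3]
    print(k,P.mean(0).round(3),'minx',P[:,0].min().round(3),np.degrees(np.arctan2(d[1],d[0])).round(1),np.linalg.norm(d).round(3))
try:
    goto([.482,.352,.10],q())
    servo_line([.482,.352,.0245],v=.08,guard=8)
    print(current_eef_pos()); grip(0,50)
    print(current_width(),current_grasp_force(),current_time_s(),current_qpos())
except IKError as e: print(e)
im=get_image("top");cv2.imwrite("pics/g.png",cv2.resize(im[170:310,30:350],None,fx=2.5,fy=2.5)[:,:,::-1])
E
```

```text
left [0.58  0.149] minx 0.538 -11.8 0.073
mid [0.6   0.035] minx 0.562 2.9 0.073
right [ 0.525 -0.06 ] minx 0.482 -11.9 0.073
[0.48252113 0.35238234 0.02510269]
0.013719183424194202 49.968138970434666 5.975 [ 5.88993212e-01  3.50191120e-01  1.95135454e+00 -4.11183059e-06
  8.39905497e-01  5.89021179e-01]
```

View pics/g.png

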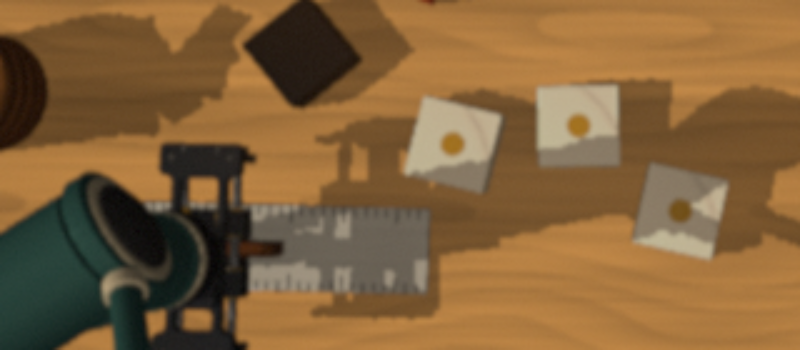

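The handle is held: the opening reads 13.7 mm, and the picture shows the jaws on the rib at about (250,248). Next I carry the ruler in front of the row and push.

```bash
python3 - <<'E'
from h import *
z=.0275
servo_line([.482,.352,z],v=.05)
servo_line([.40,.30,z],v=.12)
servo_line([.40,.045,z],v=.15)
print(current_width(),current_time_s())
servo_line([.43,.045,z],v=.1)
servo_line([.56,.045,z],v=.04)
print(current_width(),current_time_s(),current_wrist_force(),current_wrist_torque())
for n in("top","scene"):
    im=get_image(n);c=im[120:330,100:400] if n=="top" else im[60:320,100:480]
    cv2.imwrite(f"pics/p_{n}.png",cv2.resize(c,None,fx=2,fy=2)[:,:,::-1])
E
```

```text
0.01348979583392693 9.0833
0.013160251449220202 12.9333 [-6.9915146   0.03197927 -0.12056923] [-0.01270626  0.93636717  0.04878317]
```

View pics/p_top.png

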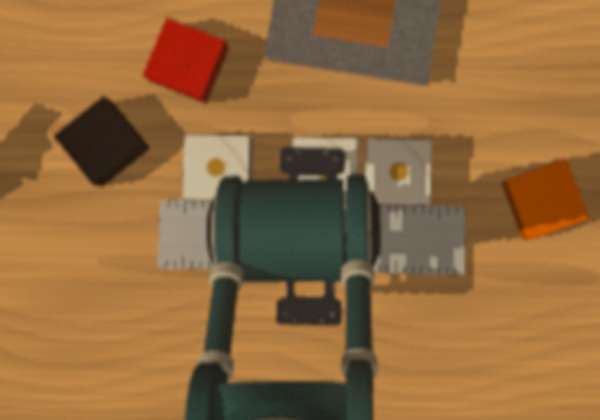

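View pics/p_scene.png

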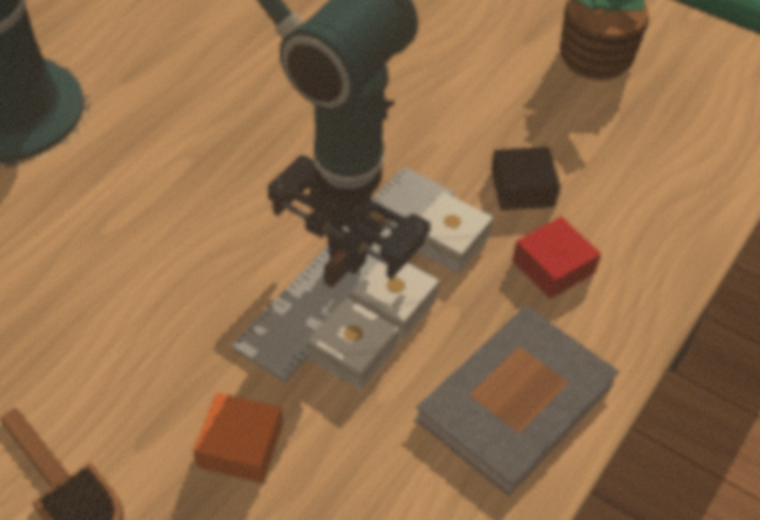

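The row stands flush against the ruler's edge: boxes at about (216,167), (325,167) and (399,170) in the crop, squared. I'll back off, set the ruler down and let go.

```bash
python3 - <<'E'
from h import *
servo_line([.51,.045,.0275],v=.04)
servo_line([.51,.045,.0245],v=.02,guard=6)
dwell(.2); grip(.036,5); dwell(.2)
servo_line([.51,.045,.15],v=.1)
goto([.42,-.30,.25],q())
dwell(.3);print(current_time_s())
for n in("top","scene"):
    im=get_image(n);c=im[120:330,100:400] if n=="top" else im[60:320,100:480]
    cv2.imwrite(f"pics/e_{n}.png",cv2.resize(c,None,fx=2.5 if n=="top" else 2,fy=2.5 if n=="top" else 2)[:,:,::-1])
    if n=="top":
        for o in boxes(im): print(o)
E
```

```text
18.7333
(4623.0, (180, 242, 152, 36), array([0.511, 0.047]), array([0.345, 0.075]), np.float64(89.805))
```

View pics/e_top.png

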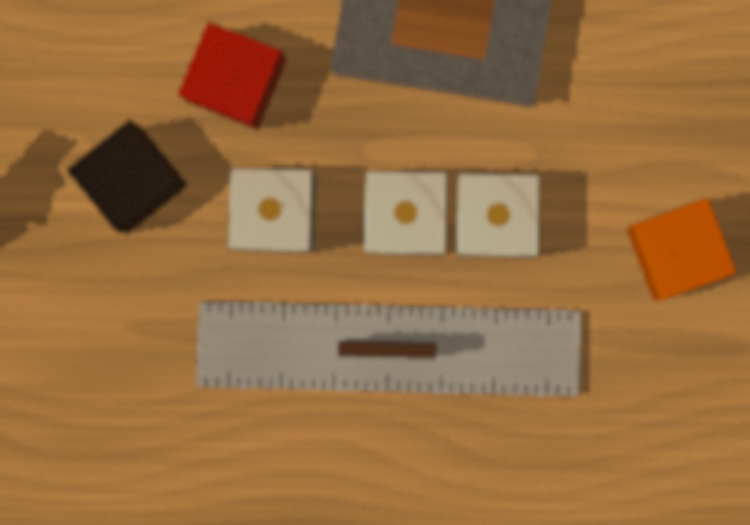

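View pics/e_scene.png

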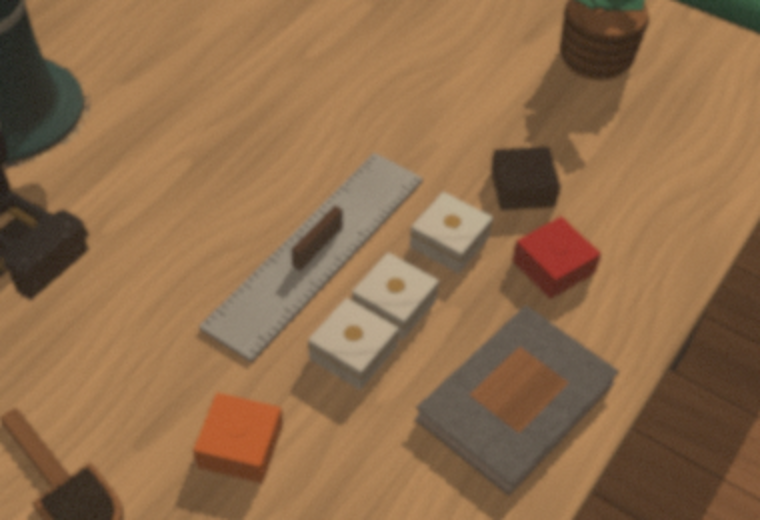

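Boxes at (270,209), (405,212) and (498,214) in the crop stand in line and squared, with the largest spacing about 124 mm. The ruler lies flat and free at (388,348).

```bash
python3 -c "
from bench import *
print(sign_off())"
```

```text
the job is handed in; nothing more can be done
None
```

The job is handed in at about 19 s: the last pictures show the three boxes in one straight line, fronts flush and squared, pushed only with the ruler, which lies flat and released. The spacing is less even than before: left to middle is about 124 mm (was about 115), but middle to right closed from about 120 to 86 mm.

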